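# Photo carousel in the board game shop

### The job

Stand the wooden peg figure upright and centred on top of the empty narrow plinth of the photo carousel and let go of it. Then turn the carousel by its tall steel grip post until the figure is straight in front of the camera lens, and finish while still gripping the post, holding the carousel still for the picture. Leave the cone, the die and the game box where they are.

Things in the scene. Friction and masses are not known exactly. Their poses are not given: they have to be found in the camera images.
- figure_mid (a point): Centre (31 mm above its underside) of the loose wooden peg figure: 62 mm tall, foot disc 30 mm across and 6 mm thick, then a straight round body 22 mm across from 6 to 44 mm height, then a ball head 20 mm across. About 50 g. z axis = its own upward axis. It starts upright on the table, left of the carousel, near the cone and the die, in any of three places.
- figure: The same peg figure; origin at the centre of its underside.
- carousel: Round wooden plate 250 mm across, 12 mm thick; turns freely either way about a vertical axis (friction 0.03 N m, no spring, stays where left). Origin on the axis at its underside, 30 mm above the table. Its +x points to the empty plinth, the post stands at its -x. Fixed 80 mm out at its +y and -y: a wooden house and a stepped block, under 50 mm tall above the plate.
- plinth_top (a point): Centre of the top face of the narrow empty plinth: a round wooden pillar fixed to the plate, 28 mm across, 35 mm tall above the plate (top 77 mm above the table), 85 mm from the turning axis.
- post_grip (a point): Point to grip on the steel grip post: round upright rod 14 mm across, fixed to the plate 100 mm from the turning axis, opposite the plinth. It rises 100 mm above the plate (top 142 mm above the table); this point lies on its centre line 20 mm below its top. Being round, it can turn between the fingers as the carousel swings round.
- camera: Fixed compact camera on a low boom from under the carousel. Origin on the carousel's turning axis at table height; its x axis points level from the turning axis out to the camera: the figure faces the lens when plinth_top lies on this +x axis. Camera body 30 x 88 x 56 mm, 245 mm from the axis, top 128 mm above the table.
- lens (a point): Centre of the front of the camera's lens, 208 mm from the turning axis and 100 mm above the table; the lens looks straight at the turning axis.
- cone: Bystander: loose wooden cone, 42 mm across, 46 mm tall; origin at the centre of its underside.
- die: Bystander: loose white die, 34 mm cube; origin at the centre of its underside.
- gamebox: Bystander: closed game box, 204 x 144 x 44 mm, about 0.8 kg, lying right of the carousel; origin at the centre of its underside.
Mind the look-alikes: they are no part of the job. What is shaped like the figure but green is not meant. There is more than one size of the camera; the one meant has the size given above.

How it is judged:
On the way, in this order (a step that is already met when the one before it is completed fails the run):
1. the figure stands upright on the plinth, let go (horizontal distance between figure_mid and plinth_top below 0.009 m and height (world z) of figure_mid between 0.103 and 0.113 m and angle between figure_mid's own z axis and vertical below 0.12 rad and contact force between the fingers and figure below 0.05 N and contact force between figure and carousel above 0.05 N), for 0.3 s.
2. the carousel is held with the figure in front of the lens (all of step 1 and y of plinth_top in the frame of camera between -0.012 and 0.012 m and x of plinth_top in the frame of camera above 0 m and contact force between the fingers and carousel above 1 N and angular speed of carousel below 0.05 rad/s), for 0.2 s.
At the end, for the whole second after the job is handed in: Figure upright (0.12 rad) on the plinth, within 9 mm of its centre, not touched; plinth within 12 mm of the camera's line of sight, on the lens side; carousel at rest (under 0.05 rad/s), held by the fingers with over 1 N; cone, die and game box within 25 mm of their start (all of step 2 and distance of each of cone, die, gamebox from where it was at the start of the episode below 0.025 m); the arm keeps its last pose, push and grip.
It fails at once if the cone is disturbed (distance of cone from where it was at the start of the episode above 0.03 m).
It fails at once if the die is disturbed (distance of die from where it was at the start of the episode above 0.03 m).
It fails at once if the game box is disturbed (distance of gamebox from where it was at the start of the episode above 0.03 m).
It also fails if it takes over 64 s, if anything falls off the work surface, if the arm or the gripper's body presses on something with over 40 N, if the wrist force passes 120 N, or if a joint passes its speed limit or range.

### The arm

A 7-joint arm with a two-finger parallel gripper is mounted at the origin on the work surface. World frame = base frame: x ahead of the robot, y to its left, z up, the work surface at z = 0. Lengths are in m, angles in rad, forces in N, time in s.
With the tool pointing down it reaches from about 0.4 to 0.925 m from the base axis. Payload 4.1 kg.
Tool frame: the origin (TCP) lies at the very end of the fingers, on their centre line; the grasp point (between the pads) lies 19 mm behind it; z points along the fingers, y is the line along which they close (so a half turn about z gives the same grasp; the last joint's range is limited). The gripper opens to 85 mm and grips with 20 to 120 N. Pads are 22 mm wide; open, the fingers measure 114 mm over their backs; the gripper's body (76 mm by 85 mm) begins 54 mm behind the grasp point. The pads swing forward as they close: fully open they stand 13 mm farther back than shut.
Start: joints at [-1.242, 0.398, 0.045, 1.537, -0.019, 1.207, -0.051], TCP at [0.27, 0.591, 0.231] pointing down, gripper open.
Joint ranges: [-2.82, 2.82], [-0.49, 2.23], [-1.37, 1.46], [0, 2.46], [-1.36, 4.5], [0.23, 2], [-2.94, 2.94]. Speed limits (rad/s): [2.57, 2.57, 3.14, 3.14, 3.14, 3.14, 3.14].

### API

Orientations are given as [roll, pitch, yaw] about the fixed x, y, z axes, in that order (R = Rz(yaw) Ry(pitch) Rx(roll)).
In Python, from bench import get_obs, grab_frame, hand_in, regions_of gives the robot as it stands. The module is installed in compiled form; this text tells all that it offers.
- The arm moves only by the tool move_arm, never from a script. Its argument "deltas" is a list of rows, each a list of 2 entries, a list of its own where there are three numbers: the shift along the tool's x, y, z in m, then the turn about the tool's z in rad. A call has 1 to 8 rows; each row shifts and turns the commanded pose from where the row before left it, along the tool's axes as they then stand; what a row does not reach is not made up. A row lasts 1/12 s, in which the tool goes at most 41.7 mm and 7.16 degrees, less where a joint would pass 70% of its speed; a pose out of reach is approached as far as the arm can. A call with a gripper value outside its range is refused whole. "jaw" is the gripper's target within -1 to 1 (shut at 1, half-way at 0, fully open at -1), set as the call begins (left out, the last holds). The fingers move at their own pace and stop on an object; the grip force is fixed at half the most. Time passes only in rows, so rows that do not move let the fingers close. It gives the time, the measured TCP pose, the force, the opening and the grip force at its end, in the units of the state.
- get_obs(): the state, without advancing time (a new reading comes with each control period).
- grab_frame(name): name is "side" or "top" or "wrist"; returns a dict with "img" (384x512x3 uint8, red, green, blue), "range_z" (384x512 float32, m along the optical axis (not along the pixel's ray), 0 where there is no reading), "camera_matrix" (3x3 intrinsics, pixels), "k1" (the pictures are not rectified: a ray, as slopes to the right and down, at radius r is drawn at 1 + k1 r^2 times it, then the intrinsics apply), "rvec" (rotation vector, rad) and "tvec" (3), from world to camera coordinates, as OpenCV has them. Camera axes: x right, y down, z forward; pixel columns grow to the right and rows downward; lengths in m; the calibration is good to about 2 mm. A picture is of the moment at which its call begins.
- hand_in(): hands the job in; it is judged then, once.
Trained networks look in the newest picture that a camera, given by its name, has taken for a name from the list of things; names that differ only in an ending like _2 or _b are one class to them, and where a whole thing is asked for, a point or a joint stands for the part that bears it (a point fixed in the world has none). Each returns a list of dicts, best first, with "confidence" (0 to 1); they miss things now and then, are a little off and sometimes report something else, mostly with a low value. They report only what shows in the picture. A call takes as long as a camera call. They do not tell look-alikes from the thing itself.
- regions_of(label, camera): "pixels" (384x512 bool, what is visible of it) and "rect" ([left, top, right, bottom] in pixels, round what is visible of it).
The state is a dict: "clock": time; "qpos": joint angles; "qd": joint speeds; "tau": joint torques, N m; "position": TCP position; "tcp_rot": TCP orientation; "ft_force": force on the tool from outside, world axes, zero at the start; "moment": the same for the moment, N m; "finger_gap": finger opening in m; "gripper_force": force on a finger pad.
Only numpy, scipy, OpenCV 4.12 (cv2) and the standard library are available. Lean on these libraries where they do the work, as an engineer would, in place of code of your own. Each camera call takes 0.05 s, during which the arm holds its last target. There are 200 camera calls.

## Working session

There is one attempt and no reset: what is moved stays moved. The work goes in short steps, Python scripts to look and compute and a tool call to move; the robot and the scene stay as the last step left them, time stands still between calls to the robot, and variables do not carry over. Pictures are saved under pics/ and viewed, at most 10 in all, crops included, and the job is handed in when it is done.

Besides the shell and the picture viewer there is one more tool, called after "Call:" by a JSON object that holds its "fn" and its "kwargs", one argument or row to a line. move_arm: Moves the arm, as the interface text tells. Its arguments: {"type":"object","properties":{"deltas":{"type":"array","items":{"type":"array"}},"jaw":{"type":"number"}},"required":["deltas"]}

```bash
mkdir -p pics
cat > h.py <<'E'
import numpy as np,cv2
from bench import *
def cloud(f):
    K=f["camera_matrix"];z=f["range_z"];h,w=z.shape
    u,v=np.meshgrid(np.arange(w),np.arange(h))
    p=np.stack([u,v],-1).reshape(-1,1,2).astype(float)
    n=cv2.undistortPoints(p,np.array(K,float),np.array([f["k1"],0,0,0],float)).reshape(h,w,2)
    P=np.dstack([n[...,0]*z,n[...,1]*z,z])
    R=cv2.Rodrigues(np.array(f["rvec"],float))[0]
    W=(P-np.array(f["tvec"]).reshape(3))@R
    W[z<=0]=np.nan
    return W
E
python3 - <<'E'
from h import *
o=get_obs();print(o['clock'],o['position'],o['tcp_rot'])
ims=[]
for c in("top","side"):
    f=grab_frame(c);W=cloud(f);ims.append(f["img"])
    np.savez(c+".npz",W=W,img=f["img"])
    print(c,-cv2.Rodrigues(np.array(f["rvec"],float))[0].T@np.array(f["tvec"]).reshape(3))
    for n in("figure","carousel","plinth_top","post_grip","camera","lens","cone","die","gamebox"):
        for r in regions_of(n,c):
            p=W[r["pixels"]];p=p[~np.isnan(p[:,0])]
            if len(p):print(n,round(r["confidence"],2),np.round(r["rect"]),len(p),np.median(p,0).round(3),np.percentile(p,2,0).round(3),np.percentile(p,98,0).round(3))
    cv2.imwrite(f"pics/{c}.png",cv2.cvtColor(cv2.resize(f["img"],(800,600)),cv2.COLOR_RGB2BGR))
E
```

```text
0.0 [0.26936977 0.59085107 0.23026621] [-3.13964046e+00  1.34217480e-04  2.71393121e+00]
top [ 0.52260123 -0.03422334  1.39834855]
figure 0.67 [230. 114. 254. 161.] 588 [ 0.777 -0.014  0.119] [ 0.694 -0.04   0.002] [0.813 0.033 0.133]
figure 0.62 [154. 222. 166. 232.] 71 [0.452 0.28  0.031] [0.436 0.272 0.   ] [0.463 0.293 0.065]
figure 0.22 [341. 178. 388. 241.] 2690 [ 0.525 -0.405  0.045] [ 0.428 -0.478  0.024] [ 0.625 -0.335  0.051]
carousel 0.78 [224. 160. 297. 232.] 4304 [ 0.562 -0.059  0.043] [ 0.452 -0.17   0.037] [0.673 0.054 0.089]
plinth_top 0.74 [227. 157. 299. 236.] 4286 [ 0.562 -0.059  0.043] [ 0.452 -0.17   0.037] [0.673 0.051 0.089]
post_grip 0.67 [224. 163. 300. 233.] 4406 [ 0.561 -0.059  0.043] [ 0.449 -0.17   0.034] [0.673 0.054 0.089]
camera 0.91 [229. 113. 258. 163.] 697 [ 0.777 -0.014  0.115] [ 0.693 -0.043 -0.   ] [0.82  0.036 0.133]
camera 0.76 [325. 117. 346. 159.] 421 [ 0.786 -0.33   0.01 ] [ 0.709 -0.358 -0.002] [ 0.822 -0.289  0.096]
lens 0.63 [327. 118. 351. 158.] 448 [ 0.786 -0.331  0.009] [ 0.708 -0.36  -0.002] [ 0.823 -0.289  0.096]
lens 0.61 [228. 116.
[... 1255 characters left out ...]
2. 159. 230. 209.] 954 [ 0.779 -0.004  0.096] [ 0.691 -0.039  0.005] [0.81  0.038 0.133]
camera 0.55 [224. 113. 259. 147.] 351 [ 0.79  -0.319  0.055] [ 0.716 -0.358  0.001] [ 0.817 -0.286  0.094]
lens 0.87 [174. 159. 231. 210.] 1045 [ 0.779 -0.004  0.09 ] [ 0.69  -0.041  0.003] [0.813 0.038 0.133]
lens 0.39 [228. 150. 316. 236.] 4769 [ 0.556 -0.048  0.045] [ 0.447 -0.173  0.035] [0.669 0.057 0.094]
cone 0.8 [217. 278. 236. 301.] 258 [0.559 0.26  0.023] [0.545 0.243 0.005] [0.58  0.272 0.049]
die 0.88 [208. 336. 231. 359.] 393 [0.512 0.398 0.033] [0.498 0.37  0.001] [0.531 0.413 0.038]
gamebox 0.75 [282. 118. 350. 160.] 2198 [ 0.522 -0.376  0.044] [ 0.426 -0.472  0.005] [ 0.619 -0.334  0.049]
```

View pics/top.png

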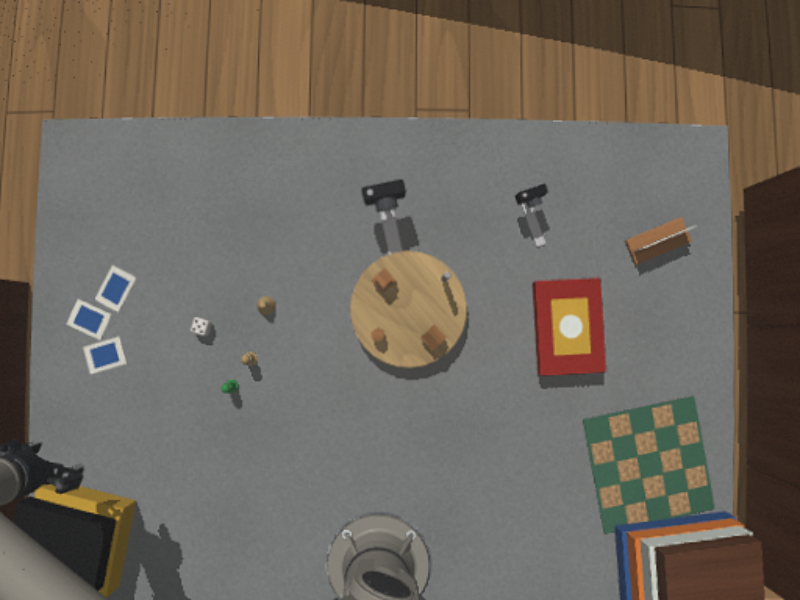

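View pics/side.png

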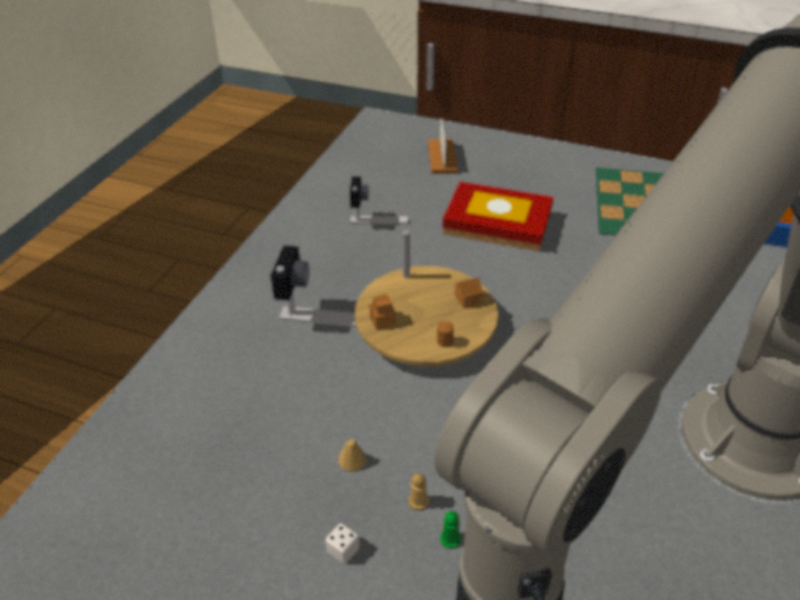

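The top view (800x600) shows the wooden figure at (249,357), with its green twin at (230,385), the die at (201,326) and the cone at (265,305). The carousel is at (409,308), with the plinth at (378,340) and the post top at about (447,275). The right-sized camera is on the boom at (385,195); the smaller one at (532,195) is the decoy.

Run:
```python
import numpy as np
for c in("top","side"):
    d=np.load(c+".npz");W=d["W"].reshape(-1,3);I=d["img"].reshape(-1,3).astype(int)
    ok=~np.isnan(W[:,0]);W=W[ok];I=I[ok]
    near=np.hypot(W[:,0]-.562,W[:,1]+.059)<.14
    p=W[near&(abs(W[:,2]-.043)<.007)]
    import cv2
    hull=cv2.convexHull(p[:,:2].astype(np.float32)*1000)
    (cx,cy),r=cv2.minEnclosingCircle(hull);C=np.array([cx,cy])/1000
    print(c,"axis",C.round(4),r.__round__(1))
    D=np.hypot(*(W[:,:2]-C).T);A=np.degrees(np.arctan2(W[:,1]-C[1],W[:,0]-C[0]))
    s=(D<.12)&(W[:,2]>.07)&(abs((A-135+180)%360-180)<35)&(W[:,2]<.09)&(D>.06)
    print("plinth",s.sum(),np.median(W[s],0).round(4),np.ptp(W[s],0).round(3),A[s].mean())
    s=(D<.13)&(W[:,2]>.1);print("post",s.sum(),np.median(W[s],0).round(4) if s.any() else 0, W[s].max(0) if s.any() else 0)
    s=(abs(W[:,0]-.79)<.06)&(abs(W[:,1])<.07)&(W[:,2]>.12)
    m=cv2.minAreaRect(W[s][:,:2].astype(np.float32)*1000);print("cam",m,np.degrees(np.arctan2(m[0][1]/1000-C[1],m[0][0]/1000-C[0])))
    g=(I[:,1]>I[:,0]+20)
    s=(np.hypot(W[:,0]-.447,W[:,1]-.285)<.04)&(W[:,2]>.03)&~g;print("fig",s.sum(),W[s].mean(0).round(4),np.median(I[s],0))
```

```text
top axis [ 0.5625 -0.058 ] 124.8
plinth 56 [0.5067 0.0058 0.0779] [0.023 0.026 0.016] 131.20133851176814
post 22 [ 0.6274 -0.1315  0.1418] [ 0.63437257 -0.12706232  0.14705011]
cam ((788.625, -6.793758392333984), (52.05622100830078, 88.27770233154297), 15.419684410095215) 12.76739967817321
fig 40 [0.4504 0.2829 0.0552] [132.  112.5  84. ]
side axis [ 0.5613 -0.0602] 128.4
plinth 93 [0.5027 0.0064 0.0787] [0.027 0.032 0.013] 131.72427621290134
post 74 [ 0.6231 -0.1326  0.1262] [ 0.63197438 -0.12644896  0.14682963]
cam ((787.13037109375, -8.036651611328125), (51.490028381347656, 88.5404052734375), 10.944311141967773) 13.017352042196283
fig 128 [0.446  0.2893 0.0503] [123.  101.5  65. ]
```

Call:
{"fn": "move_arm", "kwargs": {
  "deltas": [
    [[-0.029,-0.0204,0],0],
    [[-0.029,-0.0204,0],0],
    [[-0.029,-0.0204,0],0],
    [[-0.029,-0.0204,0],0],
    [[-0.029,-0.0204,0],0],
    [[-0.029,-0.0204,0],0],
    [[-0.029,-0.0204,0],0],
    [[-0.029,-0.0204,0],0]
  ]
}}

```text
clock: 1.67
position: [0.4137, 0.3452, 0.2316]
tcp_rot: [3.141, 0.0, 2.714]
ft_force: [0.9, 0.0, -1.0]
finger_gap: 0.0852
gripper_force: 0.0
```

Call:
{"fn": "move_arm", "kwargs": {
  "deltas": [
    [[-0.029,-0.0204,0],0],
    [[-0.029,-0.0204,0],0],
    [[0,0,0.02],0],
    [[0,0,0.02],0],
    [[0,0,0],0],
    [[0,0,0],0]
  ]
}}

```text
clock: 2.17
position: [0.4482, 0.2853, 0.1908]
tcp_rot: [-3.14, -0.001, 2.714]
ft_force: [-0.2, -0.6, 0.0]
finger_gap: 0.0856
gripper_force: 0.0
```

```bash
cat >> h.py <<'E'
def tooldelta(target):
    o=get_obs();R=cv2.Rodrigues  # noqa
    from scipy.spatial.transform import Rotation as Ro
    T=Ro.from_euler("xyz",o["tcp_rot"]).as_matrix()
    return (T.T@(np.array(target)-o["position"])).round(4)
E
python3 - <<'E'
from h import *
o=get_obs();print(o['clock'],o['position'],o['tcp_rot'],o['qpos'].round(2) if hasattr(o['qpos'],'round') else o['qpos'])
f=grab_frame("wrist");W=cloud(f);I=f["img"].astype(int)
d=np.hypot(W[...,0]-.448,W[...,1]-.2845)
s=(d<.035)&(W[...,2]>.012)&(W[...,2]<.08)&~(I[...,1]>I[...,0]+20)
p=W[s];print(len(p),p.min(0),p.max(0))
for lo,hi in((.012,.025),(.025,.04),(.044,.056),(.056,.08)):
    q=p[(p[:,2]>lo)&(p[:,2]<hi)]
    if len(q):print(lo,len(q),q.mean(0).round(4),cv2.minEnclosingCircle((q[:,:2]*1000).astype(np.float32)))
for r in regions_of("figure","wrist"):print(r["confidence"],r["rect"],np.nanmedian(W[r["pixels"]],0))
cv2.imwrite("pics/w1.png",cv2.cvtColor(f["img"],cv2.COLOR_RGB2BGR))
E
```

```text
2.1667 [0.44822378 0.28528649 0.19077642] [-3.13982442e+00 -1.05621851e-03  2.71404145e+00] [-0.83  0.23  0.21  1.87 -0.05  1.05  0.55]
630 [0.436389   0.27707206 0.01206902] [0.45678378 0.29736476 0.06269739]
0.012 53 [0.4392 0.2903 0.0186] ((443.8948974609375, 288.55157470703125), 10.078754425048828)
0.025 70 [0.4392 0.2902 0.033 ] ((444.59539794921875, 288.06201171875), 10.47644329071045)
0.044 104 [0.4432 0.2889 0.0527] ((446.6251220703125, 286.9304504394531), 10.355449676513672)
0.056 331 [0.4464 0.2869 0.0592] ((446.83453369140625, 286.59820556640625), 9.195417404174805)
0.91 [240.5, 149.1, 267.9, 194.3] [0.44214355 0.28877135 0.04381878]
0.85 [251.2, 74.5, 283.6, 107.1] [0.3851159  0.32552584 0.05598209]
```

View pics/w1.png

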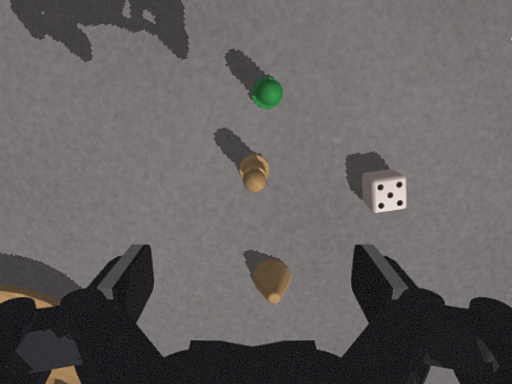

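The wrist view shows the wooden figure's head at (255,182), centred between the fingers. The green one at (267,93), the die and the cone are all clear of them.

Call:
{"fn": "move_arm", "kwargs": {
  "deltas": [
    [[0.002,-0.002,0.03],0],
    [[0,0,0.03],0],
    [[0,0,0.03],0],
    [[0,0,0.03],0],
    [[0,0,0.03],0],
    [[0,0,0.025],0],
    [[0,0,0],0],
    [[0,0,0],0]
  ]
}}

```text
clock: 2.93
position: [0.4462, 0.2851, 0.0165]
tcp_rot: [-3.141, -0.0, 2.715]
ft_force: [0.3, 1.2, 0.9]
finger_gap: 0.0855
gripper_force: 0.0
```

Call:
{"fn": "move_arm", "kwargs": {
  "deltas": [
    [[0,0,0],0],
    [[0,0,0],0],
    [[0,0,0],0],
    [[0,0,0],0],
    [[0,0,0],0],
    [[0,0,0],0],
    [[0,0,0],0],
    [[0,0,0],0]
  ],
  "jaw": 1
}}

```text
clock: 3.6
position: [0.4469, 0.2851, 0.0174]
tcp_rot: [3.14, 0.001, 2.714]
ft_force: [-0.9, 0.6, 5.6]
finger_gap: 0.0202
gripper_force: 58.4
```

Call:
{"fn": "move_arm", "kwargs": {
  "deltas": [
    [[0,0,-0.015],0],
    [[0,0,-0.025],0],
    [[0,0,-0.025],0],
    [[0,0,-0.025],0],
    [[0,0,-0.025],0],
    [[0,0,-0.015],0],
    [[0,0,0],0],
    [[0,0,0],0]
  ]
}}

```text
clock: 4.27
position: [0.4464, 0.2847, 0.1468]
tcp_rot: [3.14, 0.001, 2.714]
ft_force: [0.1, 0.6, -1.2]
finger_gap: 0.0203
gripper_force: 58.7
```

Run:
```python
from h import *
o=get_obs();print(o['position'],o['finger_gap'],tooldelta([.506,.0052,.1474]))
for c in("side","top","wrist"):
    f=grab_frame(c);W=cloud(f);I=f["img"].astype(int)
    x,y,z=o['position']
    s=(np.hypot(W[...,0]-x,W[...,1]-y)<.03)&(W[...,2]<.2)&(W[...,2]>.11)&(I[...,0]>I[...,2]+25)
    p=W[s];print(c,len(p),p.mean(0).round(4) if len(p) else 0,np.percentile(p,[2,98],0).round(4) if len(p) else 0)
    cv2.imwrite(f"pics/g_{c}.png",cv2.cvtColor(f["img"],cv2.COLOR_RGB2BGR))
a=cv2.imread("pics/g_side.png")[230:360,200:340];b=cv2.imread("pics/g_wrist.png")
cv2.imwrite("pics/g.png",np.hstack([cv2.resize(a,(400,372)),cv2.resize(b,(400,372))]))
```

```text
[0.44643976 0.28473663 0.14675294] 0.020300499497579217 [-0.1701 -0.2296 -0.0009]
side 140 [0.4404 0.2895 0.1564] [[0.434  0.2793 0.1327]
 [0.454  0.2994 0.1908]]
top 17 [0.4571 0.2783 0.1409] [[0.4529 0.271  0.1287]
 [0.4621 0.2869 0.1639]]
wrist 5109 [0.4392 0.2861 0.1676] [[0.4315 0.2759 0.1319]
 [0.4498 0.295  0.1891]]
```

View pics/g.png

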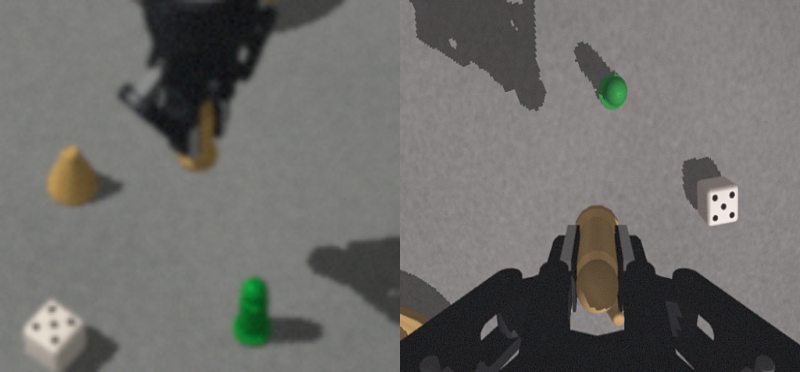

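The figure hangs upright between the pads (wrist crop at about (598,250)). I'll carry it to above the plinth.

Call:
{"fn": "move_arm", "kwargs": {
  "deltas": [
    [[-0.009,-0.012,0],0],
    [[-0.0196,-0.0264,0],0],
    [[-0.0196,-0.0264,0],0],
    [[-0.0196,-0.0264,0],0],
    [[-0.0196,-0.0264,0],0],
    [[-0.0196,-0.0264,0],0],
    [[-0.0196,-0.0264,0],0],
    [[-0.0196,-0.0264,0],0]
  ]
}}

```text
clock: 5.08
position: [0.4968, 0.0431, 0.145]
tcp_rot: [-3.14, -0.002, 2.714]
ft_force: [0.0, -0.8, -0.0]
finger_gap: 0.0206
gripper_force: 58.7
```

Call:
{"fn": "move_arm", "kwargs": {
  "deltas": [
    [[-0.015,-0.02,0],0],
    [[-0.009,-0.0128,0],0],
    [[0,0,0],0],
    [[0,0,0],0],
    [[0,0,0],0]
  ]
}}

```text
clock: 5.5
position: [0.5052, 0.0064, 0.1454]
tcp_rot: [-3.141, -0.002, 2.715]
ft_force: [0.8, 0.1, -0.7]
finger_gap: 0.0203
gripper_force: 58.8
```

Run:
```python
from h import *
from scipy.optimize import least_squares
from scipy.spatial.transform import Rotation as Ro
o=get_obs();t=np.array(o['position']);T=Ro.from_euler("xyz",o["tcp_rot"]).as_matrix();print(t,tooldelta([.506,.0052,.0955]))
C=np.array([.562,-.0587])
for c in("wrist","top","side"):
    f=grab_frame(c);W=cloud(f);I=f["img"].astype(int)
    br=I[...,0]>I[...,2]+25
    s=(np.hypot(W[...,0]-t[0],W[...,1]-t[1])<.03)&(W[...,2]<t[2]+.022)&(W[...,2]>t[2]-.008)&br
    p=W[s][:,:2];print(c,"body",len(p))
    if len(p)>20:
        r=least_squares(lambda q:np.hypot(*(p-q).T)-.011,t[:2],loss="soft_l1",f_scale=.001);print(" fig xy",r.x.round(4),"rel tool",(T[:2,:2].T@(r.x-t[:2])).round(4),r.cost)
    s=(np.hypot(W[...,0]-.506,W[...,1]-.005)<.03)&(abs(W[...,2]-.077)<.006)&br
    if s.sum()>10:print(" plinth",s.sum(),W[s].mean(0).round(4),np.ptp(W[s],0).round(3))
    s=(np.hypot(W[...,0]-.506,W[...,1]-.005)<.03)&(W[...,2]>.048)&(W[...,2]<.072)
    p=W[s][:,:2]
    if len(p)>20:
        r=least_squares(lambda q:np.hypot(*(p-q).T)-.014,[.506,.005],loss="soft_l1",f_scale=.001);print(" pillar",len(p),r.x.round(4))
    s=np.isfinite(W[...,0])&(abs(W[...,2]-.136)<.012)&(np.hypot(W[...,0]-.6274,W[...,1]+.1315)<.03)
    if s.sum()>5:
        p=W[s][:,:2];r=least_squares(lambda q:np.hypot(*(p-q).T)-.007,[.628,-.132],loss="soft_l1",f_scale=.001);print(" post",len(p),p.mean(0),r.x.round(4))
    cv2.imwrite(f"pics/p_{c}.png",cv2.cvtColor(f["img"],cv2.COLOR_RGB2BGR))
a=cv2.imread("pics/p_side.png")[140:250,210:330];b=cv2.imread("pics/p_wrist.png")
cv2.imwrite("pics/p.png",np.hstack([cv2.resize(a,(400,367)),cv2.resize(b,(400,367))]))
```

```text
[0.50518917 0.00635962 0.14540919] [-0.0013 -0.0007  0.0499]
wrist body 1329
 fig xy [0.5052 0.0058] rel tool [-0.0002 -0.0006] 0.0004527174879136305
 plinth 1044 [0.4999 0.0066 0.0764] [0.025 0.027 0.008]
 pillar 286 [0.5037 0.0051]
top body 0
 post 17 [ 0.62774268 -0.13284579] [ 0.629  -0.1304]
side body 63
 fig xy [0.5049 0.0033] rel tool [-0.001  -0.0029] 0.00019779231317335551
 plinth 90 [0.5028 0.0048 0.0782] [0.027 0.029 0.011]
 pillar 76 [0.504  0.0019]
 post 38 [ 0.62385259 -0.13396562] [ 0.6252 -0.1377]
```

View pics/p.png

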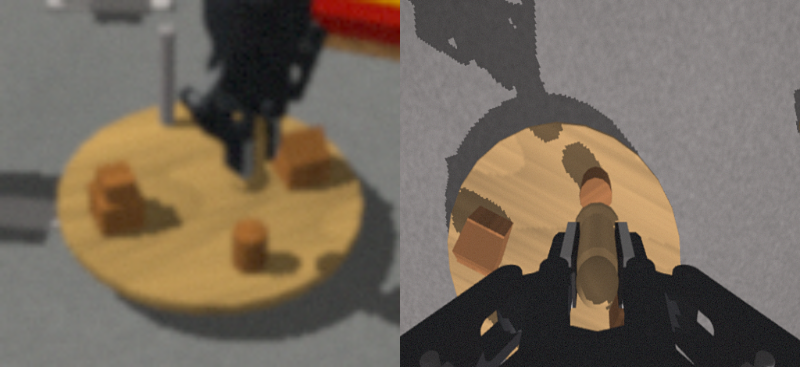

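Call:
{"fn": "move_arm", "kwargs": {
  "deltas": [
    [[0.0007,-0.0014,0.012],0],
    [[0,0,0.012],0],
    [[0,0,0.012],0],
    [[0,0,0.008],0],
    [[0,0,0.003],0],
    [[0,0,0],0],
    [[0,0,0],0],
    [[0,0,0],0]
  ]
}}

```text
clock: 6.32
position: [0.5053, 0.0043, 0.1]
tcp_rot: [3.141, 0.001, 2.714]
ft_force: [0.3, -0.2, -0.2]
finger_gap: 0.0206
gripper_force: 58.8
```

Call:
{"fn": "move_arm", "kwargs": {
  "deltas": [
    [[0,0,0.001],0],
    [[0,0,0.001],0],
    [[0,0,0],0]
  ]
}}

```text
clock: 6.57
position: [0.5047, 0.0041, 0.0974]
tcp_rot: [3.141, 0.0, 2.714]
ft_force: [-0.2, -0.1, -0.8]
finger_gap: 0.0204
gripper_force: 58.8
```

Run:
```python
from h import *
from scipy.optimize import least_squares
t=np.array(get_obs()['position']);print(t,get_obs()['ft_force'])
for c in("side","wrist"):
    f=grab_frame(c);W=cloud(f);I=f["img"].astype(int);br=I[...,0]>I[...,2]+25
    for n,lo,hi,R in(("fig",.085,.118,.011),("pillar",.048,.072,.014)):
        s=(np.hypot(W[...,0]-t[0],W[...,1]-t[1])<.03)&(W[...,2]>lo)&(W[...,2]<hi)&br
        p=W[s][:,:2]
        if len(p)>20:
            r=least_squares(lambda q:np.hypot(*(p-q).T)-R,t[:2],loss="soft_l1",f_scale=.001);print(c,n,len(p),r.x.round(4))
    cv2.imwrite(f"pics/q_{c}.png",cv2.cvtColor(f["img"],cv2.COLOR_RGB2BGR))
a=cv2.imread("pics/q_side.png")[160:250,230:330];b=cv2.imread("pics/q_wrist.png")
cv2.imwrite("pics/q.png",np.hstack([cv2.resize(a,(400,360)),cv2.resize(b,(400,360))]))
```

```text
[0.50474499 0.00410718 0.09742424] [-0.194558   -0.11934266 -0.84579985]
side fig 77 [0.5042 0.0014]
side pillar 82 [0.5037 0.0017]
wrist fig 1756 [0.5044 0.0036]
wrist pillar 551 [0.5037 0.0051]
```

View pics/q.png

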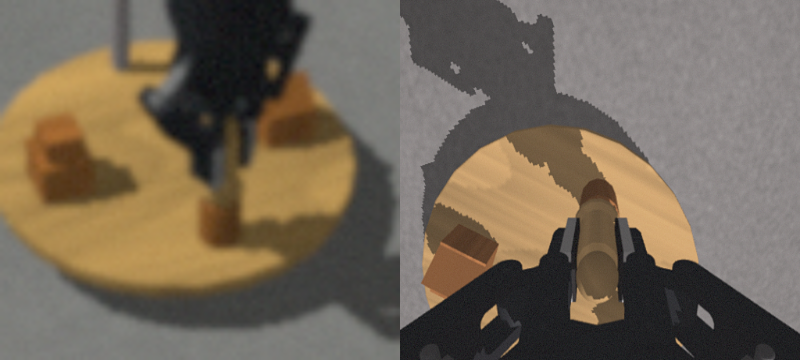

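The figure is centred over the plinth to within 1–2 mm. I'll lower it until it touches.

Call:
{"fn": "move_arm", "kwargs": {
  "deltas": [
    [[0,0,0.001],0],
    [[0,0,0.001],0],
    [[0,0,0],0],
    [[0,0,0],0]
  ]
}}

```text
clock: 7.0
position: [0.5046, 0.0041, 0.0952]
tcp_rot: [-3.142, -0.0, 2.714]
ft_force: [-0.8, -0.7, -1.6]
finger_gap: 0.0201
gripper_force: 58.8
```

Call:
{"fn": "move_arm", "kwargs": {
  "deltas": [
    [[0,0,0.001],0],
    [[0,0,0],0],
    [[0,0,0],0]
  ]
}}

```text
clock: 7.25
position: [0.5049, 0.0041, 0.0944]
tcp_rot: [3.141, 0.0, 2.714]
ft_force: [-0.1, 0.0, 0.4]
finger_gap: 0.02
gripper_force: 58.9
```

Call:
{"fn": "move_arm", "kwargs": {
  "deltas": [
    [[0,0,0.001],0],
    [[0,0,0],0],
    [[0,0,0],0]
  ]
}}

```text
clock: 7.5
position: [0.5055, 0.0045, 0.0944]
tcp_rot: [3.14, 0.001, 2.714]
ft_force: [-1.1, 0.2, 6.4]
finger_gap: 0.0198
gripper_force: 59.7
```

Contact at 6 N. Opening the jaw slowly is the gripper's default, so release now.

Call:
{"fn": "move_arm", "kwargs": {
  "deltas": [
    [[0,0,0],0],
    [[0,0,0],0],
    [[0,0,0],0],
    [[0,0,0],0],
    [[0,0,0],0],
    [[0,0,0],0],
    [[0,0,0],0]
  ],
  "jaw": -1
}}

```text
clock: 8.08
position: [0.5046, 0.004, 0.0932]
tcp_rot: [3.142, -0.0, 2.714]
ft_force: [0.8, 1.2, 0.6]
finger_gap: 0.0851
gripper_force: 0.0
```

Call:
{"fn": "move_arm", "kwargs": {
  "deltas": [
    [[0,0,-0.015],0],
    [[0,0,-0.025],0],
    [[0,0,-0.03],0],
    [[0,0,-0.03],0],
    [[0,0,-0.03],0],
    [[0,0,-0.01],0],
    [[0,0,0],0]
  ]
}}

```text
clock: 8.67
position: [0.5066, 0.0041, 0.2362]
tcp_rot: [3.138, 0.005, 2.714]
ft_force: [1.1, -0.3, 0.2]
finger_gap: 0.0852
gripper_force: 0.0
```

Run:
```python
from h import *
from scipy.optimize import least_squares
o=get_obs();print(o['position'],o['tcp_rot'],np.round(o['qpos'],2),o['finger_gap'])
for c in("side","top","wrist"):
    f=grab_frame(c);W=cloud(f);I=f["img"].astype(int);br=I[...,0]>I[...,2]+25
    for n,lo,hi,R in(("fig",.085,.118,.011),("pillar",.048,.072,.014),("head",.124,.145,0)):
        s=(np.hypot(W[...,0]-.505,W[...,1]-.004)<.03)&(W[...,2]>lo)&(W[...,2]<hi)&br
        p=W[s][:,:2]
        if len(p)>8:
            r=least_squares(lambda q:np.hypot(*(p-q).T)-R,[.505,.004],loss="soft_l1",f_scale=.001);print(c,n,len(p),r.x.round(4),W[s][:,2].max())
    s=(abs(W[...,2]-.13)<.02)&(np.hypot(W[...,0]-.6274,W[...,1]+.1315)<.03)
    if s.sum()>5:
        p=W[s];print(c,"post",len(p),p.mean(0),least_squares(lambda q:np.hypot(*(p[:,:2]-q).T)-.007,[.628,-.132],loss="soft_l1",f_scale=.001).x.round(4))
    cv2.imwrite(f"pics/r_{c}.png",cv2.cvtColor(f["img"],cv2.COLOR_RGB2BGR))
a=cv2.imread("pics/r_side.png")[140:250,210:330];b=cv2.imread("pics/r_wrist.png")
cv2.imwrite("pics/r.png",np.hstack([cv2.resize(a,(400,367)),cv2.resize(b,(400,367))]))
```

```text
[0.50664457 0.00412901 0.23616622] [3.13773973 0.00506167 2.71384561] [-0.44  0.14  0.39  1.88 -0.06  1.13  1.11] 0.0852270858401012
side fig 101 [0.5053 0.001 ] 0.11770431862269544
side pillar 70 [0.5044 0.0024] 0.07140799868393671
side head 54 [0.5034 0.0057] 0.1430308386332354
side post 58 [ 0.62365179 -0.13339781  0.12863769] [ 0.6238 -0.1274]
top post 21 [ 0.6255454  -0.13389342  0.13665984] [ 0.6274 -0.1344]
wrist fig 205 [0.5054 0.004 ] 0.11784896335786763
wrist pillar 116 [0.5042 0.0057] 0.07181780375441198
wrist head 542 [0.5031 0.005 ] 0.13971118192622112
wrist post 53 [ 0.61859498 -0.13321816  0.11363325] [ 0.6247 -0.1347]
```

View pics/r.png

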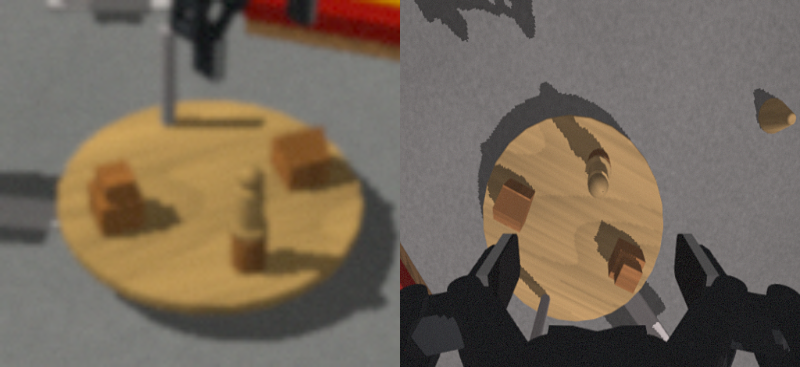

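The figure stands upright on the plinth (side crop (250,215); wrist (598,170)). Next is the post.

Call:
{"fn": "move_arm", "kwargs": {
  "deltas": [
    [[-0.0275,-0.0125,0],0],
    [[-0.028,-0.0125,0],0],
    [[-0.028,-0.0125,0],0],
    [[-0.028,-0.0125,0],0],
    [[-0.028,-0.0125,0],0],
    [[-0.027,-0.0122,0],0],
    [[0,0,0],0],
    [[0,0,0],0]
  ]
}}

```text
clock: 9.48
position: [0.6242, -0.1345, 0.2304]
tcp_rot: [-3.139, -0.004, 2.711]
ft_force: [1.1, 0.4, -0.5]
finger_gap: 0.0852
gripper_force: 0.0
```

Run:
```python
from h import *
print(get_obs()['position'],tooldelta([.627,-.133,.103]))
f=grab_frame("wrist");W=cloud(f)
s=(W[...,2]>.1)&(W[...,2]<.15)&(np.hypot(W[...,0]-.627,W[...,1]+.133)<.03)
p=W[s];print(len(p),p.mean(0) if len(p) else 0,p.max(0) if len(p) else 0)
```

```text
[ 0.62418083 -0.13453737  0.23037786] [-0.0025  0.0029  0.1274]
483 [ 0.62195393 -0.13361514  0.1324933 ] [ 0.63086842 -0.12787326  0.14328155]
```

Call:
{"fn": "move_arm", "kwargs": {
  "deltas": [
    [[-0.001,0.002,0.02],0],
    [[0,0,0.03],0],
    [[0,0,0.03],0],
    [[0,0,0.03],0],
    [[0,0,0.017],0],
    [[0,0,0],0],
    [[0,0,0],0]
  ]
}}

```text
clock: 10.12
position: [0.6256, -0.1298, 0.1052]
tcp_rot: [-3.142, -0.003, 2.716]
ft_force: [-0.1, -0.3, 0.0]
finger_gap: 0.0857
gripper_force: 0.0
```

Call:
{"fn": "move_arm", "kwargs": {
  "deltas": [
    [[0,0,0],0],
    [[0,0,0],0],
    [[0,0,0],0],
    [[0,0,0],0],
    [[0,0,0],0],
    [[0,0,0],0],
    [[0,0,0],0],
    [[0,0,0],0]
  ],
  "jaw": 1
}}

```text
clock: 10.78
position: [0.6275, -0.132, 0.1071]
tcp_rot: [3.141, 0.001, 2.714]
ft_force: [0.8, -0.2, 3.4]
finger_gap: 0.0126
gripper_force: 58.4
```

```bash
cat > m.py <<'E'
from h import *
from scipy.optimize import least_squares
o=get_obs();t=np.array(o['position']);C=np.array([.562,-.0588])
v=t[:2]-C;a=np.arctan2(*v[::-1]);print(t.round(4),o['tcp_rot'],np.round(o['qpos'],2),o['ft_force'],o['moment'],"r",np.hypot(*v),"plinth ang by tcp",np.degrees(a)+180)
q0=C-v/np.hypot(*v)*.085;print("plinth pred",q0)
for c in("side","top"):
    f=grab_frame(c);W=cloud(f);I=f["img"].astype(int);br=I[...,0]>I[...,2]+20
    for n,lo,hi,R in(("fig",.085,.118,.011),("pillar",.048,.072,.014),("head",.122,.145,0)):
        s=(np.hypot(W[...,0]-q0[0],W[...,1]-q0[1])<.03)&(W[...,2]>lo)&(W[...,2]<hi)&br
        p=W[s][:,:2]
        if len(p)>8:
            x=least_squares(lambda q:np.hypot(*(p-q).T)-R,q0,loss="soft_l1",f_scale=.001).x;print(c,n,len(p),x.round(4),W[s][:,2].max().round(3),np.degrees(np.arctan2(*(x-C)[::-1])).round(1))
    cv2.imwrite(f"pics/m_{c}.png",cv2.cvtColor(f["img"],cv2.COLOR_RGB2BGR))
E
python3 m.py
```

```text
[ 0.6275 -0.132   0.1071] [3.14126679e+00 1.43711058e-03 2.71366016e+00] [-0.16  0.53  0.41  1.69 -0.25  0.97  1.49] [ 0.82752979 -0.22644897  3.39165135] [-0.10010559  0.00034495  0.03970716] r 0.09818487282993757 plinth ang by tcp 131.8352128668708
plinth pred [0.50530581 0.00453063]
side fig 99 [ 0.5029 -0.0015] 0.118 135.9
side pillar 72 [5.019e-01 1.000e-04] 0.072 135.6
side head 62 [0.5009 0.0042] 0.143 134.1
top fig 11 [0.5053 0.0035] 0.113 132.3
top pillar 13 [ 0.502  -0.0007] 0.05 135.9
top head 34 [0.5054 0.002 ] 0.143 132.9
```

Call:
{"fn": "move_arm", "kwargs": {
  "deltas": [
    [[0.0008,-0.0018,0],0.02],
    [[0.0015,-0.0032,0],0.035],
    [[0.0021,-0.0045,0],0.05],
    [[0.0021,-0.0045,0],0.05],
    [[0.0021,-0.0045,0],0.05],
    [[0.0021,-0.0045,0],0.05],
    [[0.0021,-0.0045,0],0.05],
    [[0.0021,-0.0045,0],0.05]
  ]
}}

```text
clock: 11.55
position: [0.5979, -0.1506, 0.1071]
tcp_rot: [3.14, 0.002, 2.355]
ft_force: [0.3, -0.4, 5.8]
finger_gap: 0.0125
gripper_force: 58.7
```

Call:
{"fn": "move_arm", "kwargs": {
  "deltas": [
    [[0.0021,-0.0045,0],0.05],
    [[0.0021,-0.0045,0],0.05],
    [[0.0021,-0.0045,0],0.05],
    [[0.0021,-0.0045,0],0.05],
    [[0.0021,-0.0045,0],0.05],
    [[0.0021,-0.0045,0],0.05],
    [[0.0015,-0.0032,0],0.035],
    [[0.0008,-0.0018,0],0.02]
  ]
}}

```text
clock: 12.22
position: [0.5631, -0.1578, 0.1071]
tcp_rot: [3.14, 0.002, 2.001]
ft_force: [0.9, -1.1, 5.7]
finger_gap: 0.0126
gripper_force: 58.8
```

```bash
python3 m.py
```

```text
[ 0.5631 -0.1578  0.1071] [3.13999430e+00 1.73799258e-03 2.00064155e+00] [-0.27  0.47  0.61  1.84 -0.33  0.93  0.92] [ 0.93966557 -1.08928365  5.72084802] [-0.33736656 -0.03862252 -0.00519741] r 0.09901850493156873 plinth ang by tcp 90.62881497621551
plinth pred [0.56106715 0.02619488]
side fig 101 [0.5573 0.0209] 0.118 93.4
side pillar 80 [0.5577 0.0222] 0.07 93.0
side head 63 [0.5552 0.0266] 0.143 94.6
top fig 11 [0.5598 0.0246] 0.117 91.5
top head 33 [0.5596 0.0247] 0.144 91.6
```

Call:
{"fn": "move_arm", "kwargs": {
  "deltas": [
    [[0.0013,-0.0027,0],0.03],
    [[0.0021,-0.0045,0],0.05],
    [[0.0021,-0.0045,0],0.05],
    [[0.0021,-0.0045,0],0.05],
    [[0.0021,-0.0045,0],0.05],
    [[0.0021,-0.0045,0],0.05],
    [[0.0021,-0.0045,0],0.05],
    [[0.0021,-0.0045,0],0.05]
  ]
}}

```text
clock: 12.98
position: [0.5262, -0.1516, 0.1071]
tcp_rot: [3.139, 0.001, 1.62]
ft_force: [0.7, -2.1, 5.0]
finger_gap: 0.0125
gripper_force: 58.8
```

Call:
{"fn": "move_arm", "kwargs": {
  "deltas": [
    [[0.0021,-0.0045,0],0.05],
    [[0.0021,-0.0045,0],0.05],
    [[0.0021,-0.0045,0],0.05],
    [[0.0021,-0.0045,0],0.05],
    [[0.0021,-0.0045,0],0.05],
    [[0.0021,-0.0045,0],0.05],
    [[0.0021,-0.0045,0],0.05],
    [[0.0021,-0.0045,0],0.05]
  ]
}}

```text
clock: 13.65
position: [0.4927, -0.1306, 0.107]
tcp_rot: [3.139, 0.0, 1.219]
ft_force: [0.3, -0.7, 6.0]
finger_gap: 0.0125
gripper_force: 58.9
```

Call:
{"fn": "move_arm", "kwargs": {
  "deltas": [
    [[0.0021,-0.0045,0],0.05],
    [[0.0021,-0.0045,0],0.05],
    [[0.0021,-0.0045,0],0.05],
    [[0.0021,-0.0045,0],0.05],
    [[0.0021,-0.0045,0],0.05],
    [[0.0021,-0.0045,0],0.05],
    [[0.0015,-0.0032,0],0.035],
    [[0.0008,-0.0018,0],0.02]
  ]
}}

```text
clock: 14.32
position: [0.4718, -0.1021, 0.107]
tcp_rot: [3.14, -0.0, 0.866]
ft_force: [-0.5, -2.1, 7.7]
finger_gap: 0.0127
gripper_force: 59.2
```

```bash
python3 m.py
```

```text
[ 0.4718 -0.1021  0.107 ] [ 3.13983454e+00 -4.23489444e-04  8.65564207e-01] [-0.66  0.39  0.96  2.08 -0.41  0.87 -0.17] [-0.4890708  -2.07376726  7.65617274] [-0.31669584  0.20777938 -0.03543927] r 0.10004325142742516 plinth ang by tcp 25.65449973830559
plinth pred [ 0.6386208  -0.02199981]
side fig 89 [ 0.6337 -0.025 ] 0.118 25.3
side pillar 74 [ 0.6366 -0.0247] 0.072 24.6
side head 61 [ 0.6321 -0.0195] 0.142 29.3
top fig 12 [ 0.6371 -0.0221] 0.108 26.1
top pillar 11 [ 0.6408 -0.0273] 0.05 21.8
top head 32 [ 0.6352 -0.0214] 0.145 27.1
```

Call:
{"fn": "move_arm", "kwargs": {
  "deltas": [
    [[0.0013,-0.0027,0],0.03],
    [[0.0021,-0.0045,0],0.05],
    [[0.0021,-0.0045,0],0.05],
    [[0.0021,-0.0045,0],0.05],
    [[0.0012,-0.0026,0],0.03],
    [[0.0006,-0.0013,0],0.015],
    [[0,0,0],0],
    [[0,0,0],0]
  ]
}}

```text
clock: 15.08
position: [0.4644, -0.0811, 0.107]
tcp_rot: [3.141, -0.001, 0.642]
ft_force: [-1.2, -1.0, 9.3]
finger_gap: 0.0126
gripper_force: 59.4
```

Call:
{"fn": "move_arm", "kwargs": {
  "deltas": [
    [[0,0,0],0],
    [[0,0,0],0],
    [[0,0,0],0],
    [[0,0,0],0],
    [[0,0,0],0],
    [[0,0,0],0]
  ]
}}

```text
clock: 15.58
position: [0.4645, -0.0812, 0.107]
tcp_rot: [3.141, -0.001, 0.642]
ft_force: [-1.4, 0.0, 9.1]
finger_gap: 0.0123
gripper_force: 59.4
```

```bash
python3 m.py
python3 - <<'E'
import cv2,numpy as np
a=cv2.imread("pics/m_side.png")[140:250,165:325];b=cv2.imread("pics/m_top.png")[100:250,140:310]
cv2.imwrite("pics/m.png",np.hstack([cv2.resize(a,(400,353)),cv2.resize(b,(400,353))]))
E
```

```text
[ 0.4645 -0.0812  0.107 ] [ 3.14072591e+00 -8.14674942e-04  6.42125153e-01] [-0.77  0.39  1.03  2.1  -0.44  0.88 -0.41] [-1.3529713   0.02049481  9.12137507] [-0.22454853  0.31127767 -0.06501589] r 0.10007489347655736 plinth ang by tcp 12.923369977120558
plinth pred [ 0.64484695 -0.03978995]
side fig 94 [ 0.6405 -0.0429] 0.118 11.5
side pillar 77 [ 0.6426 -0.0428] 0.072 11.3
side head 52 [ 0.6381 -0.0363] 0.142 16.5
top fig 17 [ 0.6429 -0.0393] 0.117 13.5
top head 32 [ 0.6422 -0.0387] 0.144 14.0
```

View pics/m.png

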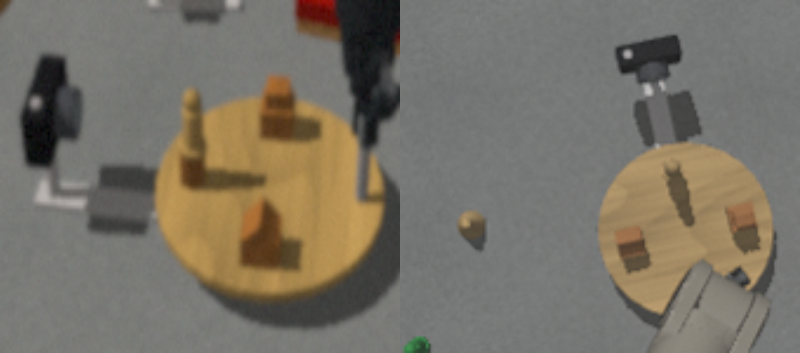

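The figure stands upright on the plinth, in line with the lens (side crop (190,140), lens (68,110)). The post is still gripped and the carousel is at rest, so I'm handing in.

```bash
python3 -c "
from bench import *
print(hand_in())"
```

```text
the job is handed in; nothing more can be done
None
```

I handed the job in with the figure upright on the plinth, turned to face the lens, and the post still gripped with the carousel at rest; the hand-in gave no verdict, so I don't know how it was judged.

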